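Hold the laundry dosing pump's prime plunger half way down

ROBOT

A 6-joint arm with a two-finger parallel gripper is mounted at the origin on the work surface. World frame = base frame: x ahead of the robot, y to its left, z up, the work surface at z = 0. Lengths are in m, angles in degrees, forces in N, time in s.
With the tool pointing down it reaches from about 0.25 to 0.725 m from the base axis. Payload 9.7 kg.
Tool frame: the origin (TCP) lies midway between the tips of the shut fingers; the grasp point (between the pads) lies 19 mm behind it; z points along the fingers, y is the line along which they close (so a half turn about z gives the same grasp; the last joint's range is limited). The gripper opens to 85 mm and grips with 20 to 120 N. Pads are 22 mm wide; open, the fingers measure 114 mm over their backs; the gripper's body (76 mm by 85 mm) begins 54 mm behind the grasp point. The pads swing forward as they close: fully open they stand 13 mm farther back than shut.
Start: joints at [-64.973, 4.979, 10.078, 95.1, 0, 90], TCP at [0.233, -0.498, 0.231] pointing down, gripper open.
Joint ranges: [-179.16, 179.16], [-48.56, 103.87], [-65.8, 70.77], [-126.05, 130.52], [-82.76, 87.17], [-180, 180]. Speed limits (degrees/s): [127.2, 127.2, 147.25, 180, 180, 180].

INTERFACE

Orientations are given as [roll, pitch, yaw] about the fixed x, y, z axes, in that order (R = Rz(yaw) Ry(pitch) Rx(roll)).
In Python, from workcell import * gives the robot as it stands.
- The arm moves only by the tool servo_tool, never from a script. Its argument "moves" is a list of rows, each a list of 4 numbers: the shift along the world's x, y, z in cm, then the turn about the world's z in rad. A call has 1 to 20 rows; each row is the pose to reach, as a shift and turn from the pose commanded when the call began; what a row does not reach only later rows make up. A row lasts 1/12 s, in which the tool goes at most 41.7 mm and 7.16 degrees, less where a joint would pass 70% of its speed; a pose out of reach is approached as far as the arm can. A call with a gripper value outside its range is refused whole. "claw" is the closure, from 0 (fully open) to 1 (shut), set as the call begins (left out, the last holds). The fingers move at their own pace and stop on an object; "force" is the grip in N (left out, the last holds). Time passes only in rows, so rows that repeat a pose let the fingers close. It gives the time, the measured TCP pose, the force, the opening and the grip force at its end, in the units of the state.
- get_obs(): the state, without advancing time (a new reading comes with each control period).
- camera(name): name is "scene" or "top" or "wrist"; returns the picture (400x640x3 uint8, red, green, blue); there is no depth.
- get_calibration(name): a dict with "fx", "fy", "cx", "cy" (pixels), "rvec" (rotation vector, rad) and "tvec" (3), from world to camera coordinates, as OpenCV has them; the wrist camera has in their place "tool_from_camera" (4x4, takes a point from camera to tool coordinates, whose origin is the TCP and whose axes are the flange's). Camera axes: x right, y down, z forward; pixel columns grow to the right and rows downward; lengths in m; the calibration is good to about 2 mm. The wrist camera is an equidistant fisheye: a pixel r from the principal point sees the ray r / f radians off the axis. A picture is of the moment at which its call begins: read the wrist's pose just before it. get_calibration takes no time and is no camera call.
- job_done(): hands the job in; it is judged then, once.
The state is a dict: "time": time; "q": joint angles; "qd": joint speeds; "joint_efforts": joint torques, N m; "ee_pos": TCP position; "tcp_rot": TCP orientation; "wrist_force": force on the tool from outside, world axes, zero at the start; "torque": the same for the moment, N m; "opening": finger opening in m; "grasp_force": force on a finger pad.
Only numpy, scipy, OpenCV 4.12 (cv2) and the standard library are available. Lean on these libraries where they do the work, as an engineer would, in place of code of your own. Each camera call takes 0.05 s, during which the arm holds its last target. There are 200 camera calls.

TASK

Take the priming rod (the one with the square grip) out of the tool stand and put its tip down through the raised collar on the laundry dosing pump onto the hidden spring plunger. Press the plunger about half way down (8 of its 16 mm, when the dark ring on the rod is level with the collar's rim), never down to its stop, and finish while still gripping the rod and holding the plunger there: do not let go at the end. Leave the plunger under the plain hole alone, and do not push away or tip over the brush, stirrer, jar and soap standing around.

Things in the scene. Friction and masses are not known exactly. Their poses are not given: they have to be found in the camera images.
- rod: Priming rod, 70 g, upright in a socket of the stand: round steel shaft 10 mm thick, 80 mm long, lower end chamfered; on top a square grip 22 x 22 mm, 45 mm tall (80 to 125 mm above the tip). Origin: centre of the lower end (the tip); z up along the shaft, x and y square to the grip's faces. Middle of the dark ring round the shaft: 32 mm above the tip, at first hidden in the socket.
- stand: White tool stand fixed to the table, 70 (x) x 220 (y) x 45 mm tall, three upright sockets 11.5 mm wide and 35 mm deep, 75 mm apart in a row along its y; origin under its centre. Which socket holds what varies; rod tips stand 10 mm above the table.
- pump: Dosing pump fixed to the table, white box 160 (x) x 200 (y) mm with a grey lid whose top is 106 mm above the table; two 13 mm holes in the lid, 100 mm apart: one with a raised steel collar, one plain. Origin under its centre, z up.
- collar_rim (a point): Centre of the mouth of the raised steel collar on the pump, 116 mm above the table: collar 32 mm wide outside, 10 mm high above the lid, its upright bore 13 mm wide, running 22 mm down through collar and lid. 24 mm below the rim lies the top of the prime plunger at rest. z up.
- prime_top (a point): Centre of the top of the prime plunger, a flat white disc 18 mm wide under the collar; moves down with it.
- prime (a joint): Travel of the prime plunger under the collar, m: 0 at rest, grows as it is pressed straight down, 0.016 at its stop. Spring: about 3 N to start it moving, plus 0.5 N per mm (7 N at half way, 11 N at the stop); it springs back when let go.
- plain_hole (a point): Centre of the mouth of the plain hole without collar, 13 mm wide, flush with the pump's lid. Not to be used.
- second (a joint): Travel of the other plunger, under the plain hole, m: 0 at rest, up to 0.016. Must stay at rest.
- brush: A bystander: bottle brush standing bristles-up in the stand, round head 34 mm wide, top 138 mm above the table; origin at the tip of its handle
- dowel: A bystander: wooden stirrer standing in the stand, ball top 28 mm wide, top 134 mm above the table; origin at its tip
- jar: A bystander: low jar, 68 mm wide, 75 mm tall; origin under its centre
- soap: A bystander: bar of soap 55 x 85 x 28 mm; origin under its centre
Mind the look-alikes: they are no part of the job. What is shaped like the rod but red, turquoise or yellow is not meant.

How it is judged:
By the outcome, as a careful person would: the job done as asked, in the order asked, and still so for the second after the job is handed in, while the arm keeps its last pose, push and grip.
It also fails if it takes over 42 s, if anything falls off the work surface, if the arm or the gripper's body presses on something with over 40 N, if the wrist force passes 120 N, or if a joint passes its speed limit or range.

## Working session

There is one attempt and no reset: what is moved stays moved. The work goes in short steps, Python scripts to look and compute and a tool call to move; the robot and the scene stay as the last step left them, time stands still between calls to the robot, and variables do not carry over. Pictures are saved under pics/ and viewed, at most 13 in all, crops included, and the job is handed in when it is done.

Besides the shell and the picture viewer there is one more tool, called after "Call:" in YAML: its name, and indented under it one key for each argument. servo_tool: Moves the arm, as the interface text tells. Its arguments: {"type":"object","properties":{"moves":{"type":"array","items":{"type":"array","items":{"type":"number"}}},"claw":{"type":"number"},"force":{"type":"number"}},"required":["moves"]}

```bash
mkdir -p pics; cat > h.py <<'E'
from workcell import *
import numpy as np, cv2
def proj(c,P):
    return cv2.projectPoints(np.float64(P).reshape(-1,1,3),np.float64(c["rvec"]),np.float64(c["tvec"]),np.array([[c["fx"],0,c["cx"]],[0,c["fy"],c["cy"]],[0,0,1.]]),None)[0].reshape(-1,2)
def plane(c,uv,z):
    R=cv2.Rodrigues(np.float64(c["rvec"]))[0];C=-R.T@np.float64(c["tvec"]).ravel()
    d=R.T@np.array([(uv[0]-c["cx"])/c["fx"],(uv[1]-c["cy"])/c["fy"],1.])
    return C+d*(z-C[2])/d[2]
def grab(n,f):
    im=camera(n);np.save(f"pics/{f}.npy",im);cv2.imwrite(f"pics/{f}.png",im[:,:,::-1]);return im
E
python3 - <<'E'
from h import *
print(get_obs())
for n in ("scene","top","wrist"):
    grab(n,n+"0"); print(n,get_calibration(n))
E
```

```text
{'time': 0.0, 'q': array([-6.49748743e+01,  5.01014536e+00,  1.00342310e+01,  9.50988883e+01,
        5.33006556e-04,  9.00007823e+01]), 'qd': array([ 0.03527018, -0.05217053, -0.09299674, -0.15945572,  0.09535157,
       -0.02994063]), 'joint_efforts': array([ 3.92955571e-04, -5.20385814e+01,  4.64807332e+01,  1.60393986e-02,
        2.11120806e-05, -2.35572116e-05]), 'ee_pos': array([ 0.23256502, -0.49816056,  0.23059023]), 'tcp_rot': array([-1.79925197e+02, -5.31984777e-04,  2.50243427e+01]), 'wrist_force': array([-0.00402798,  0.58010368,  0.10457959]), 'torque': array([-0.03183938, -0.02168677, -0.01883664]), 'grasp_force': 0.0, 'opening': 0.08526105324734495}
scene {'fx': 453.5254391014662, 'fy': 453.5254391014662, 'cx': 312.6841085851951, 'cy': 194.4456554827675, 'rvec': array([ 2.37333517,  0.81028139, -0.29615376]), 'tvec': array([-0.37427742, -0.21465543,  1.32011604])}
top {'fx': 362.9842357810106, 'fy': 362.9842357810106, 'cx': 319.4031613912092, 'cy': 201.2506195792254, 'rvec': array([ 2.1575896 , -2.12542736,  0.10697835]), 'tvec': array([-0.02490921,  0.55559968,  0.9173302 ])}
wrist {'fx': 309.70691628693146, 'fy': 309.70691628693146, 'cx': 319.29693553231937, 'cy': 199.4178854137965, 'tool_from_camera': array([[-8.28411024e-04, -9.54250670e-01, -2.99006643e-01,
         7.68322674e-02],
       [ 9.99999032e-01, -1.12482812e-03,  8.19238541e-04,
         1.26770938e-03],
       [-1.11809001e-03, -2.99005675e-01,  9.54250678e-01,
        -1.42421581e-01],
       [ 0.00000000e+00,  0.00000000e+00,  0.00000000e+00,
         1.00000000e+00]])}
```

View pics/scene0.png

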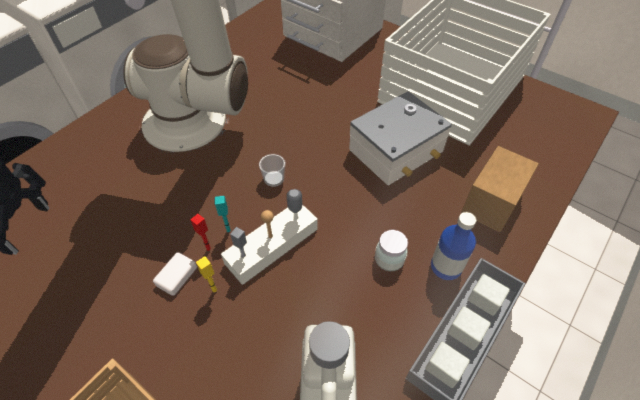

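View pics/top0.png

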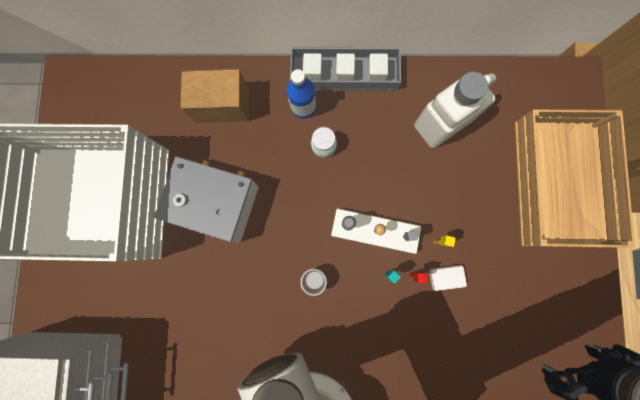

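The rod's dark square grip is at scene (239,237) and top (412,236), at one end of the stand. The collar is at scene (410,109) and top (179,200), the plain hole at top (219,212). Red, yellow and turquoise look-alikes stand near the rod.

```bash
python3 - <<'E'
from h import *
t=get_calibration("top");s=get_calibration("scene")
for n,a,b,z in [("rod",(412,236),(239,233),.135),("ball",(380,229.5),(267,215),.12),("brush",(349,223),(295,196),.12),("collar",(179,200),(410,109),.116),("plain",(219,212),(393,149),.106),("red",(422,278),(199,219),.125),("yel",(450,241),(204,263),.125),("tq",(394,278),(221,200),.125)]:
    print(n,plane(t,a,z).round(3),plane(s,b,z).round(3))
for uv in [(335,210),(421,220),(418,252),(332,238)]: print("stand",plane(t,uv,.045).round(3))
im=cv2.imread("pics/top0.png");sc=cv2.imread("pics/scene0.png")
a=cv2.resize(im[190:300,325:475],(800,587),interpolation=cv2.INTER_CUBIC);cv2.imwrite("pics/c1.png",a)
b=cv2.resize(im[145:250,155:265],(400,382),interpolation=cv2.INTER_CUBIC);c=cv2.resize(sc[90:190,340:450],(400,364),interpolation=cv2.INTER_CUBIC)
c=cv2.copyMakeBorder(c,0,18,0,0,0)
cv2.imwrite("pics/c2.png",np.hstack([b,c]))
E
```

```text
rod [ 0.465 -0.234  0.135] [ 0.473 -0.236  0.135]
ball [ 0.48  -0.163  0.12 ] [ 0.48  -0.161  0.12 ]
brush [ 0.494 -0.09   0.12 ] [ 0.495 -0.086  0.12 ]
collar [0.544 0.322 0.116] [0.549 0.314 0.116]
plain [0.517 0.226 0.106] [0.585 0.176 0.106]
red [ 0.37  -0.258  0.125] [ 0.376 -0.258  0.125]
yel [ 0.455 -0.324  0.125] [ 0.461 -0.325  0.125]
tq [ 0.369 -0.194  0.125] [ 0.377 -0.194  0.125]
stand [ 0.532 -0.058  0.045]
stand [ 0.51  -0.278  0.045]
stand [ 0.428 -0.269  0.045]
stand [ 0.46  -0.051  0.045]
```

View pics/c1.png

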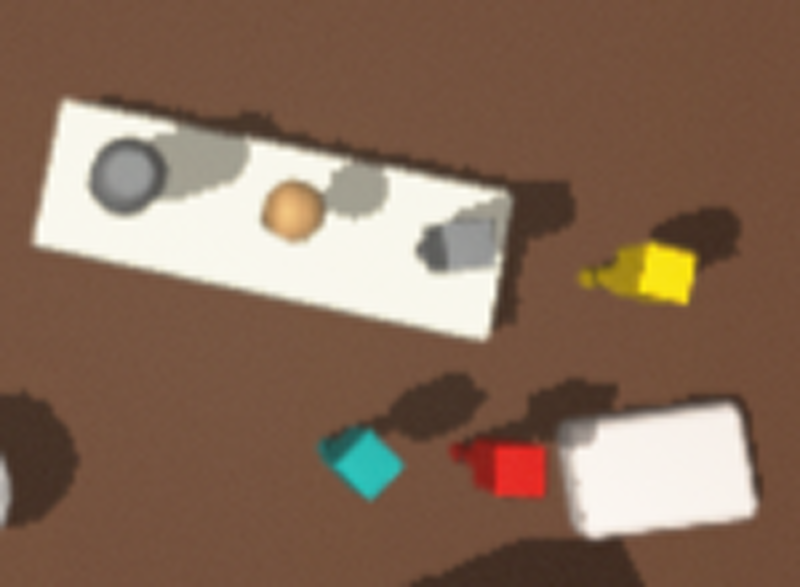

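View pics/c2.png

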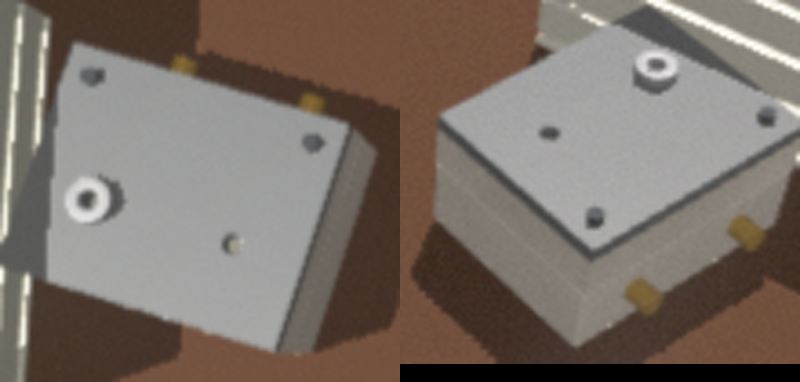

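The top crop puts the grip's centre at about (413,235.6), its edges slightly turned against the stand. In the second crop the collar is at top (179.2,200) and scene (410,108). The two views agree to a few mm, so I'll move above the rod and measure again with the wrist camera.

Call:
servo_tool:
  moves:
    - [2, 2.2, 0, -0.04]
    - [4.5, 5, 0, -0.1]
    - [7, 8, 0, -0.16]
    - [9.5, 11, 0, -0.22]
    - [12, 14, 0, -0.28]
    - [14.5, 17, 0, -0.33]
    - [17, 20, 0, -0.38]
    - [19.5, 22.5, 0, -0.42]
    - [21.5, 24.5, 0, -0.437]
    - [23, 26, 0, -0.437]
    - [23.4, 26.3, 0, -0.437]
    - [23.4, 26.3, 0, -0.437]
    - [23.4, 26.3, 0, -0.437]
    - [23.4, 26.3, 0, -0.437]
  claw: 0.4

```text
time: 1.32
ee_pos: [0.466, -0.2361, 0.2312]
tcp_rot: [180.0, 0.0, -0.1]
wrist_force: [0.1, -1.0, 0.4]
opening: 0.0511
grasp_force: 0.0
```

```bash
cat >> h.py <<'E'
from scipy.spatial.transform import Rotation as Ro
def wpose(o=None):
    o=o or get_obs();T=np.eye(4);T[:3,:3]=Ro.from_euler("xyz",o["tcp_rot"],degrees=True).as_matrix();T[:3,3]=o["ee_pos"]
    return T@np.array(get_calibration("wrist")["tool_from_camera"])
def wplane(T,uv,z):
    c=get_calibration("wrist");d=np.array([uv[0]-c["cx"],uv[1]-c["cy"]]);r=np.hypot(*d);th=r/c["fx"]
    v=np.array([*(d/max(r,1e-9)*np.sin(th)),np.cos(th)]);v=T[:3,:3]@v
    return T[:3,3]+v*(z-T[2,3])/v[2]
E
python3 - <<'E'
from h import *
o=get_obs();print(o["time"],o["ee_pos"],o["tcp_rot"],o["opening"],o["wrist_force"])
np.save("pics/T1.npy",wpose(o)); grab("wrist","w1")
E
```

```text
1.3167 [ 0.46599989 -0.23613682  0.2312389 ] [ 1.79994165e+02  1.88052420e-02 -6.36776510e-02] 0.05106723950260795 [ 0.0572548  -0.98446325  0.38439374]
```

View pics/w1.png

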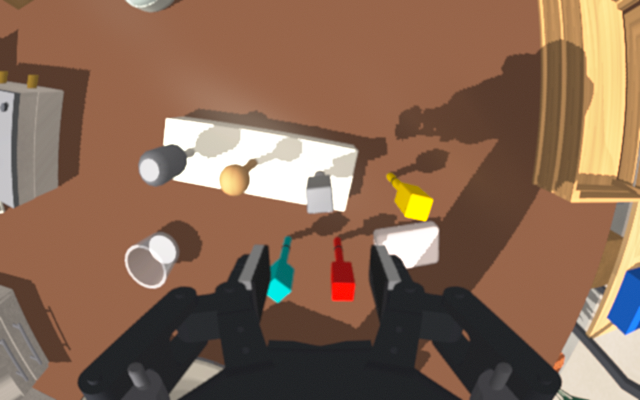

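The wrist picture shows the grip's light top face at about (320,202), nearly square to the image and between the fingers' lines (265 to 375). Next I fit its outline.

```bash
python3 - <<'E'
from h import *
im=np.load("pics/w1.npy");T=np.load("pics/T1.npy")
hsv=cv2.cvtColor(im,cv2.COLOR_RGB2HSV)
print(hsv[170:220:3,320].tolist());print(hsv[203,296:345:2].tolist())
m=((hsv[...,1]<60)&(hsv[...,2]>115)&(hsv[...,2]<190)).astype(np.uint8)
m[:180]=0;m[225:]=0;m[:,:295]=0;m[:,345:]=0
m=cv2.morphologyEx(m,cv2.MORPH_OPEN,np.ones((3,3),np.uint8))
n,l,st,ce=cv2.connectedComponentsWithStats(m);print(st,ce)
k=1+st[1:,4].argmax();p=np.argwhere(l==k)[:,::-1]
W=np.array([wplane(T,q,.135)[:2] for q in p]);r=cv2.minAreaRect((W*1000).astype(np.float32));print(r,W.mean(0))
cv2.imwrite("pics/c3.png",cv2.resize(im[160:240,270:370,::-1],(700,560),interpolation=cv2.INTER_NEAREST))
E
```

```text
[[21, 20, 246], [10, 12, 127], [15, 14, 113], [21, 16, 110], [17, 16, 109], [10, 14, 108], [165, 3, 181], [165, 2, 207], [165, 2, 206], [160, 4, 205], [0, 1, 203], [150, 3, 202], [160, 4, 202], [140, 4, 202], [8, 33, 168], [11, 127, 154], [11, 124, 97]]
[[12, 71, 212], [17, 54, 235], [21, 21, 255], [30, 2, 255], [0, 0, 255], [21, 14, 253], [0, 2, 206], [150, 2, 210], [150, 2, 206], [150, 2, 206], [150, 3, 204], [150, 4, 203], [150, 3, 202], [150, 1, 201], [150, 3, 200], [135, 3, 200], [165, 3, 199], [140, 4, 196], [18, 16, 195], [0, 0, 255], [0, 0, 255], [30, 1, 255], [30, 1, 255], [30, 1, 255], [0, 0, 255]]
[[     0      0    640    400 255967]
 [   310    187      3      3      9]
 [   319    186      8      3     24]] [[319.50001758 199.50157638]
 [311.         188.        ]
 [322.5        187.        ]]
((479.01739501953125, -239.8888397216797), (5.590953350067139, 1.6536977291107178), 89.8928451538086) [ 0.47901756 -0.23988633]
```

View pics/c3.png

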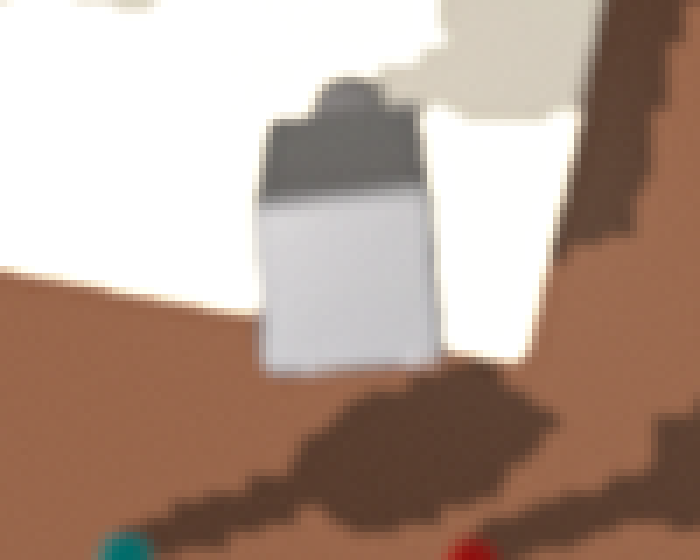

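The crop shows the top face's corners at (259,204), (427,187), (440,361) and (265,373), magnified ×7.

```bash
python3 - <<'E'
from h import *
T=np.load("pics/T1.npy")
P=np.array([wplane(T,(270+x/7-.5,160+y/7-.5),.135)[:2] for x,y in [(259,204),(427,187),(440,361),(265,373)]])
print(P.round(4),P.mean(0))
for i in range(4):
    d=P[(i+1)%4]-P[i];print(np.hypot(*d),np.degrees(np.arctan2(d[1],d[0]))%90)
t=get_calibration("top");print(plane(t,(412.6,235.1),.135))
E
```

```text
[[ 0.4777 -0.2271]
 [ 0.4797 -0.2463]
 [ 0.4586 -0.248 ]
 [ 0.4572 -0.2275]] [ 0.46829014 -0.23721091]
0.019271188613861807 5.857492975195029
0.0210982310187383 4.638372839127129
0.020520055241191635 4.034794199125599
0.02051030674929767 1.1384679707837255
[ 0.46728838 -0.23563081  0.135     ]
```

Call:
servo_tool:
  moves:
    - [0.2, -0.1, -2, 0.07]
    - [0.2, -0.1, -4.5, 0.07]
    - [0.2, -0.1, -7.5, 0.07]
    - [0.2, -0.1, -10, 0.07]
    - [0.2, -0.1, -12, 0.07]
    - [0.2, -0.1, -13, 0.07]
    - [0.2, -0.1, -13.5, 0.07]
    - [0.2, -0.1, -13.5, 0.07]
    - [0.2, -0.1, -13.5, 0.07]
    - [0.2, -0.1, -13.5, 0.07]

```text
time: 2.2
ee_pos: [0.4693, -0.2368, 0.0978]
tcp_rot: [179.9, -0.1, 4.0]
wrist_force: [-0.3, 0.2, 0.9]
opening: 0.0515
grasp_force: 0.0
```

Call:
servo_tool:
  moves:
    - [0, 0, 0, 0]
    - [0, 0, 0, 0]
    - [0, 0, 0, 0]
    - [0, 0, 0, 0]
    - [0, 0, 0, 0]
    - [0, 0, 0, 0]
    - [0, 0, 0, 0]
    - [0, 0, 0, 0]
    - [0, 0, 0, 0]
    - [0, 0, 0, 0]
  claw: 1
  force: 60

```text
time: 3.03
ee_pos: [0.469, -0.2365, 0.097]
tcp_rot: [180.0, -0.1, 4.0]
wrist_force: [-0.6, -0.2, 5.3]
opening: 0.0212
grasp_force: 58.5
```

Call:
servo_tool:
  moves:
    - [0, 0, 0.3, 0]
    - [0, 0, 0.8, 0]
    - [0, 0, 1.5, 0]
    - [0, 0, 2.3, 0]
    - [0, 0, 3.2, 0]
    - [0, 0, 4.2, 0]
    - [0, 0, 5.5, 0]
    - [0, 0, 7, 0]
    - [0, 0, 9, 0]
    - [0, 0, 11, 0]
    - [0, 0, 13, 0]
    - [0, 0, 14.5, 0]
    - [0, 0, 15.5, 0]
    - [0, 0, 16, 0]
    - [0, 0, 16, 0]
    - [0, 0, 16, 0]

```text
time: 4.37
ee_pos: [0.4686, -0.2364, 0.2559]
tcp_rot: [-180.0, 0.0, 4.0]
wrist_force: [0.9, -0.0, -0.2]
opening: 0.0214
grasp_force: 58.6
```

```bash
python3 - <<'E'
from h import *
o=get_obs();print(o["time"],o["ee_pos"],o["tcp_rot"],o["opening"],o["wrist_force"],o["torque"])
np.save("pics/T2.npy",wpose(o)); im=grab("wrist","w2"); s=grab("scene","s2")
a=cv2.resize(s[100:260,180:320],(440,503));b=cv2.resize(im[120:400,200:440],(360,420));b=cv2.copyMakeBorder(b,0,83,0,0,0)
cv2.imwrite("pics/c4.png",np.hstack([a,b])[...,::-1])
E
```

```text
4.3667 [ 0.46864069 -0.23635946  0.25585003] [-1.79984717e+02  2.67675425e-02  3.99769520e+00] 0.021412799427964774 [ 0.93225812 -0.01188559 -0.22700951] [0.02185074 0.00912384 0.00649727]
```

View pics/c4.png

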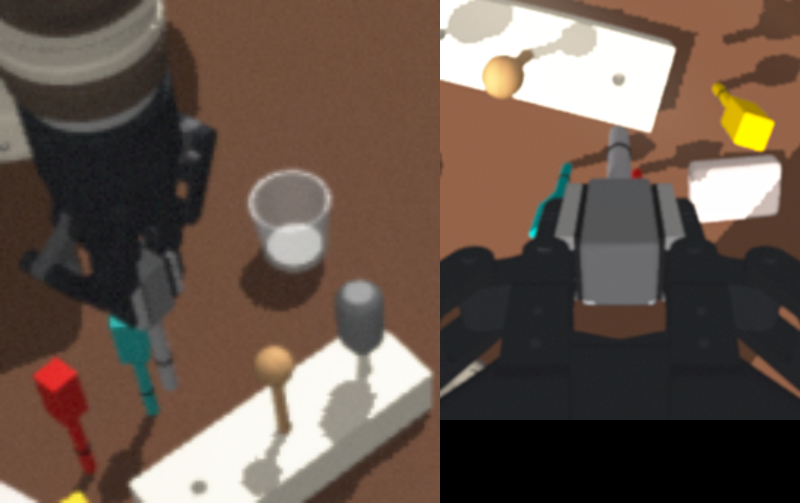

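The rod hangs straight in the pads, and its empty socket and the dark ring are both visible. Before I go to the collar I check the crate next to the pump for clearance.

```bash
python3 - <<'E'
from h import *
t=get_calibration("top");s=get_calibration("scene")
for uv in [(168,152),(170,258)]: print("foot",plane(t,uv,0).round(3))
for h in (.1,.15,.2): print(h,"top rim",plane(t,(128,126),h).round(3),plane(t,(132,258),h).round(3),"scene rim",plane(s,(388,42),h).round(3),plane(s,(470,88),h).round(3))
# collar refinement by bright ring in top / scene
for n,(u,v),z in (("top",(179,200),.116),("scene",(410,108),.116)):
    im=np.load(f"pics/{n}0.npy");g=cv2.cvtColor(im,cv2.COLOR_RGB2GRAY);w=g[v-12:v+13,u-12:u+13]
    m=(w>185).astype(np.uint8);k,l,st,ce=cv2.connectedComponentsWithStats(m);j=1+st[1:,4].argmax()
    x,y,a,b=st[j][:4];c=(u-12+x+(a-1)/2,v-12+y+(b-1)/2);print(n,st[j],c,plane(get_calibration(n),c,z).round(4))
E
```

```text
foot [0.694 0.412 0.   ]
foot [0.401 0.385 0.   ]
0.1 top rim [0.735 0.473 0.1  ] [0.402 0.435 0.1  ] scene rim [0.336 0.551 0.1  ] [0.629 0.503 0.1  ]
0.15 top rim [0.718 0.444 0.15 ] [0.404 0.408 0.15 ] scene rim [0.371 0.484 0.15 ] [0.646 0.439 0.15 ]
0.2 top rim [0.701 0.414 0.2  ] [0.406 0.38  0.2  ] scene rim [0.406 0.417 0.2  ] [0.663 0.375 0.2  ]
top [ 6  6 12 12 84] (np.float64(178.5), np.float64(199.5)) [0.5453 0.3234 0.116 ]
scene [ 7  8 11  8 47] (np.float64(410.0), np.float64(107.5)) [0.5463 0.319  0.116 ]
```

The crate wall is about 70 mm beyond the collar and about 0.2 m high. I'll turn the tool by −90° on the way so that the fingers and camera stay clear of it.

Call:
servo_tool:
  moves:
    - [0.2, 1, 0, -0.05]
    - [0.5, 3, 0, -0.15]
    - [1, 6, 0, -0.26]
    - [1.5, 9.5, 0, -0.37]
    - [2, 13, 0, -0.48]
    - [2.5, 16.5, 0, -0.59]
    - [3, 20, 0, -0.7]
    - [3.5, 23.5, 0, -0.81]
    - [4, 27, 0, -0.92]
    - [4.5, 30.5, 0, -1.03]
    - [5, 34, 0, -1.14]
    - [5.5, 37.5, 0, -1.25]
    - [6, 41, 0, -1.36]
    - [6.5, 44.5, 0, -1.46]
    - [7, 48, 0, -1.54]
    - [7.4, 51, 0, -1.57]
    - [7.6, 53.5, 0, -1.57]
    - [7.7, 55, 0, -1.57]
    - [7.7, 55.3, 0, -1.57]
    - [7.7, 55.3, 0, -1.57]

```text
time: 6.13
ee_pos: [0.1445, -0.2061, 0.2564]
tcp_rot: [-169.4, 2.4, -67.0]
wrist_force: [-1.6, -1.1, -0.0]
opening: 0.0214
grasp_force: 58.9
```

Call:
servo_tool:
  moves:
    - [0, 0, -0.5, 0]
    - [0, 0, -1.2, 0]
    - [0, 0, -1.5, 0]
    - [0, 0, -1.5, 0]
    - [0, 0, -1.5, 0]
    - [0, 0, -1.5, 0]

```text
time: 6.63
ee_pos: [0.1462, -0.2067, 0.2422]
tcp_rot: [-169.3, 2.4, -66.7]
wrist_force: [-0.4, 0.1, -1.0]
opening: 0.0216
grasp_force: 59.1
```

```bash
python3 - <<'E'
from h import *
o=get_obs();print(o["time"],o["ee_pos"],o["tcp_rot"],o["opening"],o["wrist_force"],o["torque"])
np.save("pics/T3.npy",wpose(o)); im=grab("wrist","w3")
cv2.imwrite("pics/c5.png",cv2.resize(im[130:330,240:400,::-1],(480,600),interpolation=cv2.INTER_CUBIC))
E
```

```text
6.6333 [ 0.14623101 -0.206732    0.24218068] [-169.34109805    2.41321911  -66.68255829] 0.021624583411008837 [-0.40745011  0.12542252 -1.01498457] [-0.124498    0.19086697  0.07483388]
```

View pics/c5.png

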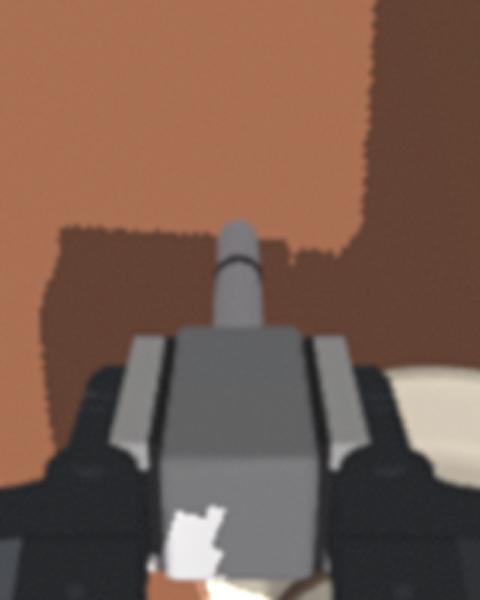

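The arm did not go where I commanded. It stands at (0.146,−0.207), tilted 10°, with the rod still firmly held. I look at the joints before moving on.

```bash
python3 - <<'E'
from h import *
o=get_obs();print(o["q"].round(2),o["qd"].round(2),o["joint_efforts"].round(2),o["ee_pos"],o["tcp_rot"])
E
```

```text
[-66.75 -33.33 -19.93 105.8   10.66 179.95] [-0.22 -0.24  0.06  0.13  0.09  0.06] [-4.000e-02 -9.770e+00  4.464e+01  4.700e-01  6.400e-01  0.000e+00] [ 0.14620054 -0.20676674  0.24229413] [-169.34232592    2.39887051  -66.69339109]
```

Joint 6 is at its limit: yaw = j1 + 180 − j6, so yaw −86° is out of range at the collar. Yaw +94° gives j6 ≈ 116 and suits. I'll raise the tool a little and turn back, to see which pose the commands start from.

Call:
servo_tool:
  moves:
    - [0, 0, 1, 0.1]
    - [0, 0, 2, 0.2]
    - [0, 0, 2, 0.2]

```text
time: 6.93
ee_pos: [0.1463, -0.2072, 0.2635]
tcp_rot: [-169.3, 2.3, -55.0]
wrist_force: [0.6, -0.1, -1.1]
opening: 0.0217
grasp_force: 59.1
```

Call:
servo_tool:
  moves:
    - [2, 0.5, 0, 0.1]
    - [5, 0.5, 0, 0.2]
    - [8.5, 0.5, 0, 0.3]
    - [12, 0.5, 0, 0.4]
    - [15, 0.5, 0, 0.5]
    - [17, 0.5, 0, 0.6]
    - [18, 0.5, 0, 0.7]
    - [18, 0.5, 0, 0.8]
    - [18, 0.5, 0, 0.9]
    - [18, 0.5, 0, 0.95]

```text
time: 7.77
ee_pos: [0.3264, -0.2015, 0.2615]
tcp_rot: [-169.3, 2.4, -0.7]
wrist_force: [-0.0, -0.0, -0.3]
opening: 0.0214
grasp_force: 59.1
```

```bash
python3 - <<'E'
from h import *
o=get_obs();print(o["q"].round(2),o["ee_pos"],o["tcp_rot"])
print(Ro.from_euler("xyz",o["tcp_rot"],degrees=True).as_matrix()[:,2])
E
```

```text
[-37.01  -8.88  -0.75 106.44   7.18 143.38] [ 0.32638319 -0.20145978  0.26154165] [-169.29982095    2.42771822   -0.68772547]
[-0.03939092  0.1861559  -0.98173028]
```

The commanded pose was clipped along with the arm, so it now carries a tilt of about 11°, and the moves cannot undo a tilt directly. The same clipping can take it out. If the tip leans inward and I push beyond the reach limit, high up in free air, the tool should tip outward. First I raise it and turn so the lean points toward the base.

Call:
servo_tool:
  moves:
    - [0, 1, 2, 0.12]
    - [0, 2, 5, 0.24]
    - [1, 4, 8, 0.36]
    - [2, 7, 10.5, 0.48]
    - [4, 10, 13, 0.6]
    - [6, 13, 15, 0.72]
    - [8, 16, 16.5, 0.84]
    - [10, 19, 18, 0.96]
    - [12, 22, 19, 1.08]
    - [14, 25, 19, 1.2]
    - [15.5, 28, 19, 1.32]
    - [17, 31, 19, 1.44]
    - [17.4, 33.5, 19, 1.56]
    - [17.4, 35, 19, 1.656]
    - [17.4, 35, 19, 1.656]
    - [17.4, 35, 19, 1.656]

```text
time: 9.1
ee_pos: [0.4905, 0.1467, 0.4255]
tcp_rot: [-170.9, 2.0, 93.9]
wrist_force: [-0.8, -0.6, -1.1]
opening: 0.0212
grasp_force: 59.8
```

```bash
cat >st.py <<'E'
from h import *
o=get_obs();z=Ro.from_euler("xyz",o["tcp_rot"],degrees=True).as_matrix()[:,2]
print(round(o["time"],2),o["q"].round(2),o["ee_pos"].round(4),o["tcp_rot"].round(2),"z",z.round(4),"lean",np.degrees(np.arcsin(np.hypot(*z[:2]))).round(2),"dir",np.degrees(np.arctan2(z[1],z[0])).round(1),"f",o["wrist_force"].round(2),"open",round(o["opening"],4))
E
python3 st.py
```

```text
9.1 [1.6620e+01 2.1790e+01 5.2910e+01 1.3043e+02 5.0000e-02 1.0292e+02] [0.4905 0.1467 0.4255] [-170.91    2.02   93.86] z [-0.1552 -0.0454 -0.9868] lean 9.31 dir -163.7 f [-0.79 -0.64 -1.14] open 0.0212
```

Joint 4 hit its range here and the lean has already fallen to 9.3°, in the direction I wanted. I keep pushing upward.

Call:
servo_tool:
  moves:
    - [0, 0, 3, 0]
    - [0, 0, 6, 0]
    - [0, 0, 8, 0]
    - [0, 0, 8, 0]

```text
time: 9.43
ee_pos: [0.4726, 0.1395, 0.4524]
tcp_rot: [-173.6, 1.4, 93.7]
wrist_force: [-0.1, 0.1, -0.8]
opening: 0.0212
grasp_force: 59.8
```

```bash
python3 st.py
```

```text
9.43 [1.6420e+01 1.8230e+01 5.2210e+01 1.3050e+02 4.0000e-02 1.0278e+02] [0.4726 0.1395 0.4524] [-173.63    1.4    93.72] z [-0.1091 -0.0314 -0.9935] lean 6.52 dir -164.0 f [-0.14  0.11 -0.76] open 0.0212
```

Call:
servo_tool:
  moves:
    - [0, 0, 4, 0]
    - [0, 0, 8, 0]
    - [0, 0, 12, 0]
    - [0, 0, 14, 0]
    - [0, 0, 14, 0]

```text
time: 9.85
ee_pos: [0.4511, 0.1338, 0.4737]
tcp_rot: [-175.8, 0.9, 93.8]
wrist_force: [0.2, 0.3, -1.3]
opening: 0.0211
grasp_force: 59.8
```

```bash
python3 st.py
```

```text
9.85 [1.6500e+01 1.4500e+01 5.0630e+01 1.3046e+02 4.0000e-02 1.0275e+02] [0.4511 0.1338 0.4737] [-175.77    0.91   93.78] z [-0.0725 -0.0207 -0.9972] lean 4.32 dir -164.1 f [ 0.24  0.3  -1.26] open 0.0211
```

Call:
servo_tool:
  moves:
    - [0, 0, 4, 0]
    - [0, 0, 8, 0]
    - [0, 0, 12, 0]
    - [0, 0, 16, 0]
    - [0, 0, 20, 0]
    - [0, 0, 20, 0]
    - [0, 0, 20, 0]

```text
time: 10.43
ee_pos: [0.428, 0.1272, 0.4955]
tcp_rot: [-178.2, 0.4, 93.8]
wrist_force: [-0.3, 0.2, -1.2]
opening: 0.0211
grasp_force: 59.8
```

```bash
python3 st.py
```

```text
10.43 [1.6520e+01 1.0640e+01 4.9210e+01 1.3046e+02 4.0000e-02 1.0275e+02] [0.428  0.1272 0.4955] [-178.15    0.38   93.78] z [-0.0317 -0.0087 -0.9995] lean 1.89 dir -164.7 f [-0.26  0.2  -1.2 ] open 0.0211
```

Call:
servo_tool:
  moves:
    - [0, 0, 4, 0]
    - [0, 0, 8, 0]
    - [0, 0, 12, 0]
    - [0, 0, 16, 0]
    - [0, 0, 16, 0]

```text
time: 10.85
ee_pos: [0.4145, 0.1233, 0.5149]
tcp_rot: [179.4, -0.2, 93.8]
wrist_force: [-0.0, 0.1, -0.0]
opening: 0.0219
grasp_force: 59.8
```

```bash
python3 st.py
```

```text
10.85 [1.6530e+01 8.2700e+00 4.9400e+01 1.3046e+02 4.0000e-02 1.0276e+02] [0.4145 0.1233 0.5149] [179.36  -0.19  93.78] z [ 0.011   0.0041 -0.9999] lean 0.67 dir 20.3 f [-0.01  0.14 -0.05] open 0.0219
```

The tool is now vertical to within 0.7°. I go down and then across to hover over the collar, no longer turning.

Call:
servo_tool:
  moves:
    - [0, 0, -3, 0]
    - [0, 0.5, -7, 0]
    - [0, 1.5, -11, 0]
    - [1, 3, -14.5, 0]
    - [2.5, 5, -17.5, 0]
    - [4.5, 7.5, -20, 0]
    - [6.5, 10.5, -22, 0]
    - [8.5, 13.5, -23.5, 0]
    - [10.5, 16, -24.5, 0]
    - [12, 18, -25, 0]
    - [12.8, 19.2, -25.5, 0]
    - [13.1, 19.7, -25.5, 0]
    - [13.1, 19.7, -25.5, 0]
    - [13.1, 19.7, -25.5, 0]
    - [13.1, 19.7, -25.5, 0]

```text
time: 12.1
ee_pos: [0.5456, 0.3196, 0.2604]
tcp_rot: [179.4, -0.2, 93.7]
wrist_force: [-0.1, 0.1, -0.6]
opening: 0.0211
grasp_force: 59.6
```

```bash
python3 st.py; python3 - <<'E'
from h import *
o=get_obs();np.save("pics/T4.npy",wpose(o)); im=grab("wrist","w4")
cv2.imwrite("pics/c6.png",cv2.resize(im[100:260,220:420,::-1],(750,600),interpolation=cv2.INTER_CUBIC))
E
```

```text
12.1 [ 3.0410e+01  1.7080e+01  2.7360e+01  9.9630e+01 -1.1000e-01  1.1667e+02] [0.5456 0.3196 0.2604] [179.36  -0.19  93.75] z [ 0.0109  0.0041 -0.9999] lean 0.67 dir 20.6 f [-0.08  0.13 -0.58] open 0.0211
```

View pics/c6.png

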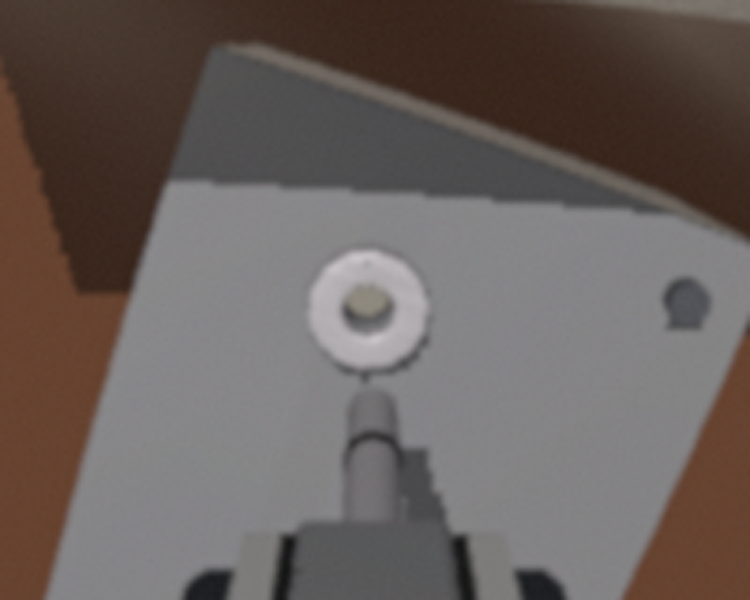

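The wrist crop shows the collar's ring centred at (369,310), magnified ×3.75, and the rod's end face at about (373,400), with the ring mark at y≈440. I'll use the rod as seen to check the camera offset, then work out the collar's place relative to the tip.

```bash
cat >> h.py <<'E'
def wproj(T,P):
    c=get_calibration("wrist");p=np.linalg.inv(T)@np.r_[P,1];r=np.hypot(p[0],p[1]);th=np.arctan2(r,p[2])
    return np.array([c["cx"],c["cy"]])+c["fx"]*th*p[:2]/r
E
python3 - <<'E'
from h import *
T=np.load("pics/T4.npy");o=get_obs();z=Ro.from_euler("xyz",o["tcp_rot"],degrees=True).as_matrix()[:,2]
im=np.load("pics/w4.npy");hsv=cv2.cvtColor(im,cv2.COLOR_RGB2HSV);g=cv2.cvtColor(im,cv2.COLOR_RGB2GRAY)
m=(g[150:210,290:345]>185).astype(np.uint8)
k,l,st,ce=cv2.connectedComponentsWithStats(m);j=1+st[1:,4].argmax()
cn=max(cv2.findContours((l==j).astype(np.uint8),cv2.RETR_EXTERNAL,cv2.CHAIN_APPROX_NONE)[0],key=len)
e=cv2.fitEllipse(cn);c=(e[0][0]+290,e[0][1]+150);print(st[j],c,e[1])
print("collar",wplane(T,c,.116))
cr=lambda p:((p-[220,100]+.5)*3.75).round(1)
tip=o["ee_pos"]+z*.087
print("tip",tip,cr(wproj(T,tip)),"edge",cr(wproj(T,tip+[0,-.005,0])),"ring",cr(wproj(T,tip-z*.032)), "c", cr(np.array(c)))
for r in range(202,224,2): print(r,g[r,308:332].tolist())
E
```

```text
[18 18 14  5 27] (314.52707290649414, 170.08516693115234) (3.7826309204101562, 11.90424919128418)
collar [0.54262628 0.33417932 0.116     ]
tip [0.54659289 0.3199221  0.17363374] [370.5 390.1] edge [369.  412.8] ring [370.  445.2] c [356.4 264.7]
202 [133, 133, 133, 132, 134, 132, 134, 128, 118, 113, 120, 128, 130, 132, 133, 133, 134, 134, 134, 135, 133, 133, 133, 132]
204 [133, 133, 132, 132, 132, 131, 127, 122, 120, 117, 117, 116, 115, 114, 117, 122, 128, 133, 132, 134, 134, 132, 133, 132]
206 [133, 132, 132, 133, 130, 122, 113, 109, 112, 113, 113, 113, 111, 109, 104, 102, 108, 119, 130, 133, 134, 132, 131, 133]
208 [133, 132, 132, 130, 120, 110, 104, 108, 112, 113, 115, 112, 111, 108, 104, 97, 96, 109, 127, 132, 133, 133, 132, 133]
210 [133, 132, 133, 128, 116, 102, 102, 108, 112, 113, 114, 113, 112, 110, 105, 97, 91, 101, 121, 131, 134, 132, 132, 134]
212 [132, 132, 132, 129, 117, 103, 104, 109, 112, 115, 115, 114, 112, 110, 103, 97, 91, 96, 114, 128, 132, 133, 133, 133]
214 [132, 132, 133, 129, 118, 106, 105, 106, 102, 97, 94, 93, 94, 96, 96, 95, 92, 98, 114, 127, 132, 133, 133, 133]
216 [132, 132, 132, 128, 114, 95, 83, 72, 63, 57, 59, 61, 60, 54, 53, 58, 67, 84, 106, 125, 133, 133, 133, 132]
218 [131, 132, 132, 123, 100, 66, 59, 79, 94, 101, 107, 106, 104, 97, 89, 77, 59, 62, 88, 114, 125, 127, 128, 127]
220 [132, 133, 129, 111, 88, 81, 94, 108, 113, 115, 115, 114, 113, 109, 104, 99, 85, 65, 58, 71, 81, 83, 83, 83]
222 [133, 132, 125, 102, 86, 93, 106, 112, 114, 115, 113, 113, 111, 109, 105, 100, 92, 76, 60, 61, 70, 73, 75, 74]
```

```bash
python3 - <<'E'
from h import *
T=np.load("pics/T4.npy");im=np.load("pics/w4.npy");g=cv2.cvtColor(im,cv2.COLOR_RGB2GRAY)
w=g[160:203,295:342];print(w[22].tolist());
k,l,st,ce=cv2.connectedComponentsWithStats((w>158).astype(np.uint8));j=1+st[1:,4].argmax()
cn=max(cv2.findContours((l==j).astype(np.uint8),cv2.RETR_EXTERNAL,cv2.CHAIN_APPROX_NONE)[0],key=len)
e=cv2.fitEllipse(cn);c=(e[0][0]+295,e[0][1]+160);print(st[j],c,e[1]);print("collar",wplane(T,c,.116))
# shaft: silhouettes' midline at several heights, both edges where the gray is below 119
o=get_obs();z=Ro.from_euler("xyz",o["tcp_rot"],degrees=True).as_matrix()[:,2];tip=o["ee_pos"]+z*.087
# fit tip offset (dx,dy) from observed features: front edge of ring at (319.2,216.5), tip front edge (chamfer r 4) at (319,203.5)
from scipy.optimize import least_squares
def f(d):
    p=tip+[d[0],d[1],0];return np.r_[wproj(T,p-z*.032+[0,.005,0])-[319.2,216.5],wproj(T,p+[0,.004,0])-[319,203.5]]
r=least_squares(f,[0,0]);print("tip offset",r.x,r.fun.round(1),"tip",tip[:2]+r.x)
E
```

```text
[134, 134, 133, 135, 133, 134, 137, 151, 169, 177, 176, 177, 176, 176, 170, 152, 114, 88, 99, 117, 130, 133, 135, 137, 134, 128, 119, 104, 96, 113, 145, 168, 175, 173, 173, 174, 174, 172, 159, 141, 131, 132, 134, 134, 133, 134, 133]
[  8   7  31  30 555] (317.53042793273926, 181.63558387756348) (29.308971405029297, 29.885543823242188)
collar [0.5461726  0.32310331 0.116     ]
tip offset [ 0.00058715 -0.00381378] [-0.1  0.1  0.1 -0.2] tip [0.54718005 0.31610832]
```

Relative to the tip, the collar is 1 mm in −x and 7 mm in +y. I move there, descend to just above the rim and measure again close up.

Call:
servo_tool:
  moves:
    - [-0.1, 0.4, 0, 0]
    - [-0.1, 0.6, -0.8, 0]
    - [-0.1, 0.6, -2, 0]
    - [-0.1, 0.6, -3.2, 0]
    - [-0.1, 0.6, -4.2, 0]
    - [-0.1, 0.6, -4.6, 0]
    - [-0.1, 0.6, -4.6, 0]
    - [-0.1, 0.6, -4.6, 0]

```text
time: 12.82
ee_pos: [0.5448, 0.3263, 0.2138]
tcp_rot: [179.4, -0.2, 93.8]
wrist_force: [-0.0, 0.0, -0.6]
opening: 0.0215
grasp_force: 59.6
```

```bash
python3 st.py; python3 - <<'E'
from h import *
o=get_obs();np.save("pics/T5.npy",wpose(o)); im=grab("wrist","w5"); s=grab("scene","s5")
a=cv2.resize(im[150:240,270:370],(550,495),interpolation=cv2.INTER_CUBIC)
b=cv2.resize(s[70:160,385:435],(250,450),interpolation=cv2.INTER_CUBIC);b=cv2.copyMakeBorder(b,0,45,0,0,0)
cv2.imwrite("pics/c7.png",np.hstack([a,b])[...,::-1])
z=Ro.from_euler("xyz",o["tcp_rot"],degrees=True).as_matrix()[:,2];tip=o["ee_pos"]+z*.087+[.0006,-.0038,0]
T=np.load("pics/T5.npy");cr=lambda p:((p-[270,150]+.5)*5.5).round(1)
print("pred tip front",tip,cr(wproj(T,tip+[0,.004,0])),"ring front",cr(wproj(T,tip-z*.032+[0,.005,0])),"collar",cr(wproj(T,[.5462,.3231,.116])))
E
```

```text
12.82 [ 3.097e+01  1.609e+01  2.089e+01  9.418e+01 -1.100e-01  1.172e+02] [0.5448 0.3263 0.2138] [179.4   -0.18  93.77] z [ 0.0102  0.0038 -0.9999] lean 0.63 dir 20.5 f [-0.04  0.01 -0.57] open 0.0215
pred tip front [0.54624143 0.3228293  0.12676104] [272.2 295.3] ring front [272.7 368.2] collar [269.5 296.7]
```

View pics/c7.png

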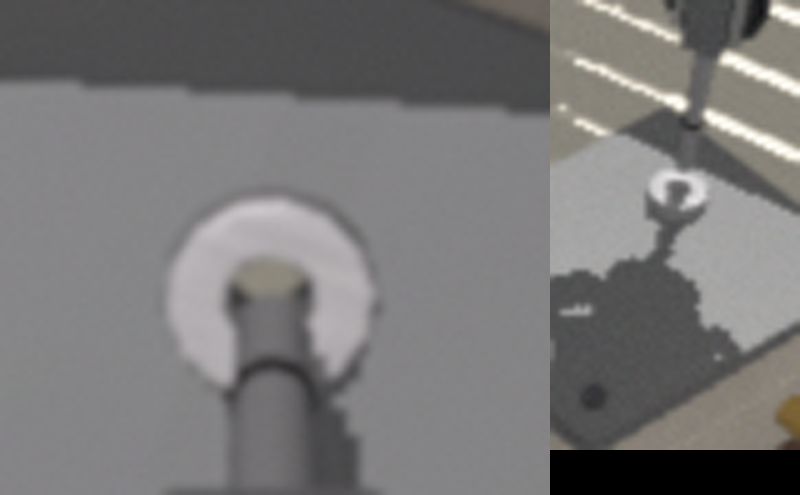

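The close crop agrees with the prediction: the ring is centred at (270.5,297) and the tip's front edge is at (272,294), so the tip is over the bore to well under 1 mm. Now I lower it gently to about 7 mm into the collar.

Call:
servo_tool:
  moves:
    - [0, 0, -0.3, 0]
    - [0, 0, -0.6, 0]
    - [0, 0, -0.8, 0]
    - [0, 0, -1, 0]
    - [0, 0, -1.1, 0]
    - [0, 0, -1.2, 0]
    - [0, 0, -1.3, 0]
    - [0, 0, -1.4, 0]
    - [0, 0, -1.5, 0]
    - [0, 0, -1.6, 0]
    - [0, 0, -1.7, 0]
    - [0, 0, -1.8, 0]
    - [0, 0, -1.8, 0]

```text
time: 14.0
ee_pos: [0.5448, 0.3263, 0.1953]
tcp_rot: [179.4, -0.2, 93.8]
wrist_force: [-0.3, 0.6, -0.4]
opening: 0.0211
grasp_force: 59.6
```

```bash
python3 st.py
```

```text
14.0 [ 3.0970e+01  1.5760e+01  1.8430e+01  9.2080e+01 -1.1000e-01  1.1719e+02] [0.5448 0.3263 0.1953] [ 1.7942e+02 -1.7000e-01  9.3780e+01] z [ 0.0099  0.0037 -0.9999] lean 0.6 dir 20.2 f [-0.33  0.56 -0.43] open 0.0211
```

It is in the bore with no contact force. I continue down to just short of the plunger and then feel for contact.

Call:
servo_tool:
  moves:
    - [0, 0, -0.2, 0]
    - [0, 0, -0.4, 0]
    - [0, 0, -0.6, 0]
    - [0, 0, -0.8, 0]
    - [0, 0, -1, 0]
    - [0, 0, -1.2, 0]
    - [0, 0, -1.3, 0]
    - [0, 0, -1.3, 0]
    - [0, 0, -1.3, 0]

```text
time: 14.75
ee_pos: [0.5449, 0.3263, 0.1825]
tcp_rot: [179.4, -0.2, 93.8]
wrist_force: [0.5, 0.5, -1.0]
opening: 0.0216
grasp_force: 59.6
```

Call:
servo_tool:
  moves:
    - [0, 0, -0.1, 0]
    - [0, 0, -0.2, 0]
    - [0, 0, -0.3, 0]
    - [0, 0, -0.4, 0]
    - [0, 0, -0.5, 0]
    - [0, 0, -0.5, 0]
    - [0, 0, -0.5, 0]

```text
time: 15.33
ee_pos: [0.5449, 0.3264, 0.1779]
tcp_rot: [179.4, -0.2, 93.8]
wrist_force: [0.3, -0.8, 2.1]
opening: 0.0212
grasp_force: 60.2
```

Call:
servo_tool:
  moves:
    - [0, 0, -0.1, 0]
    - [0, 0, -0.2, 0]
    - [0, 0, -0.3, 0]
    - [0, 0, -0.4, 0]
    - [0, 0, -0.5, 0]
    - [0, 0, -0.6, 0]
    - [0, 0, -0.7, 0]
    - [0, 0, -0.7, 0]
    - [0, 0, -0.7, 0]

```text
time: 16.08
ee_pos: [0.5449, 0.3264, 0.1708]
tcp_rot: [179.4, -0.2, 93.8]
wrist_force: [0.1, 0.0, 5.5]
opening: 0.0214
grasp_force: 60.5
```

```bash
python3 st.py;python3 st.py; python3 - <<'E'
from h import *
o=get_obs();T=wpose(o); im=grab("wrist","w6"); s=grab("scene","s6");o2=get_obs();print(o2["wrist_force"])
a=cv2.resize(im[170:240,280:360],(560,490),interpolation=cv2.INTER_CUBIC)
b=cv2.resize(s[80:125,393:428],(240,309),interpolation=cv2.INTER_CUBIC);b=cv2.copyMakeBorder(b,0,181,0,0,0)
cv2.imwrite("pics/c8.png",np.hstack([a,b])[...,::-1])
cr=lambda p:((p-[280,170]+.5)*7).round(1)
for zz in (.112,.116,.120): print(zz,cr(wproj(T,[.5462,.3231+.005,zz])))
E
```

```text
16.08 [ 3.097e+01  1.540e+01  1.529e+01  8.925e+01 -1.100e-01  1.172e+02] [0.5449 0.3264 0.1708] [179.38  -0.19  93.77] z [ 0.0106  0.0041 -0.9999] lean 0.65 dir 21.1 f [0.14 0.01 5.5 ] open 0.0214
16.08 [ 3.097e+01  1.540e+01  1.529e+01  8.925e+01 -1.100e-01  1.172e+02] [0.5449 0.3264 0.1708] [179.38  -0.19  93.77] z [ 0.0106  0.0041 -0.9999] lean 0.65 dir 21.1 f [0.14 0.01 5.5 ] open 0.0214
[ 0.16158484 -0.87951463  7.0876378 ]
0.112 [277.5 312.8]
0.116 [278.  326.9]
0.12 [278.5 341.5]
```

View pics/c8.png

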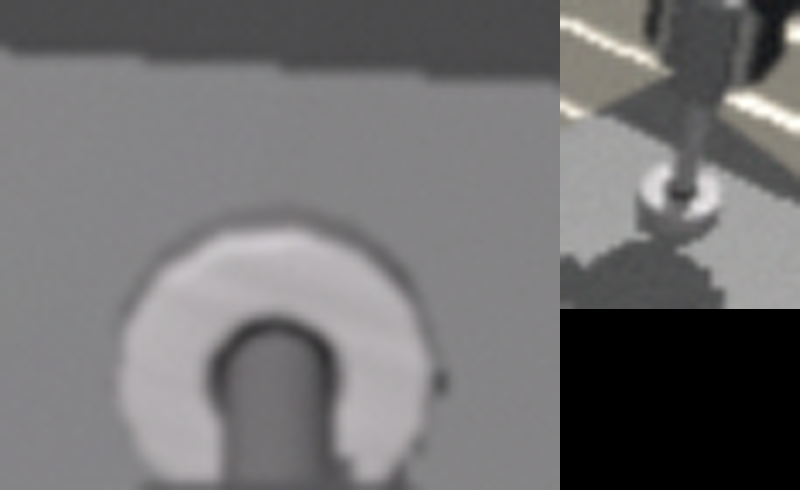

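The dark ring sits level with the rim, showing as a dark arc at the bore's mouth at about (277,325), and the rod stands centred. The force is close to the expected 7 N, so I hold briefly and average it.

Call:
servo_tool:
  moves:
    - [0, 0, 0, 0]
    - [0, 0, 0, 0]
    - [0, 0, 0, 0]
    - [0, 0, 0, 0]

```text
time: 16.52
ee_pos: [0.545, 0.3264, 0.1709]
tcp_rot: [179.4, -0.2, 93.8]
wrist_force: [-0.8, -0.2, 6.8]
opening: 0.0213
grasp_force: 60.5
```

```bash
python3 - <<'E'
from h import *
f=[]
for i in range(8): camera("top");o=get_obs();f.append(o["wrist_force"][2])
print(np.round(f,1),np.mean(f),o["ee_pos"],o["time"])
E
```

```text
[6.3 5.2 6.  6.2 6.2 6.4 6.  6.7] 6.118343616390947 [0.54495062 0.32641948 0.17087662] 16.9167
```

```bash
python3 -c "
from workcell import *
print(job_done())"
```

```text
the job is handed in; nothing more can be done
None
```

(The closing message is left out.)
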